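Seat a brass spacer in the drilling jig

TASK

Load the drilling jig by pushing with the fingers only: first push the brass spacer flat against the long rail, in the open stretch between the two end slots, then push it along the rail into the slot that is closed by the red stop, until it is fully home against that stop. Never lift or tip the spacer off the jig's plate, and leave the other things round the jig alone; finish with the hand clear.

Things in the scene. Friction and masses are not known exactly. Their poses are not given: they have to be found in the camera images.
- jig: Drilling jig, fixed to the bench (place and yaw vary): a thick dark steel plate with aluminium parts on it. Origin on the bench under the plate, z up. The plate spans x = -90 to +72 mm, y = -180 to +180 mm; its top is at z = 20 mm. The long rail runs along y on the far (+x) side; at each end of it is a slot for the spacer, closed by a stop. Between the slots the plate is free.
- rail_face (a point): Middle of the foot of the rail's inner face (jig x = 55 mm, y = 0, on the plate). The rail is 15 mm thick, 14 mm high above the plate and 350 mm long; jig axes.
- slot_left (a point): Middle of the mouth of the slot at the jig's +y end, on the plate; jig axes. The slot runs outward along y between the rail and a parallel guide (jig x = 0 to 12 mm, |y| = 119 to 174 mm, 14 mm high). It is 43 mm wide, 3 mm more than the spacer, with a short 45 degree lead-in on the guide at |y| = 113 to 119 mm; the face of its stop lies at |y| = 150 mm.
- slot_right (a point): Middle of the mouth of the slot at the jig's -y end, on the plate; jig axes. The slot runs outward along y between the rail and a parallel guide (jig x = 0 to 12 mm, |y| = 119 to 174 mm, 14 mm high). It is 43 mm wide, 3 mm more than the spacer, with a short 45 degree lead-in on the guide at |y| = 113 to 119 mm; the face of its stop lies at |y| = 150 mm.
- red_stop: Red end stop: a fixed block 42 mm (x) by 20 mm (y) by 18 mm high with a dark screw head 5 mm high on top, standing on the plate. It closes one slot, at jig x = 33.5 mm and y = +160 or -160 mm (which end varies). Origin at the centre of its underside; axes as the jig's.
- white_stop: White end stop, the same block, at the other end of the jig. Not the one to use.
- spacer: Brass spacer to load: a loose block 40 mm (x) by 60 mm (y) by 18 mm high, two dark holes in its top, 110 to 220 g. Origin at the centre of its underside. It starts on the plate between the slots, off the rail, turned up to 0.5 rad. Flat on the rail its origin is at jig x = 35 mm; fully home it is 40 mm from the red stop's origin, and 25 mm or more of its length stand out of the slot.
- radio_corner (a point): Foot of the near left corner of the big wooden radio, fixed, 0.41 m high, that fills the bench on the right; from here its front runs off to the right for 0.64 m, square to the point's x axis, and its left side 0.36 m away from the robot along that axis. The hand starts low in front of it: come away to the left before reaching out.
- lid_tub: Bystander: loose plastic tub with a blue lid, 67 mm across, 68 mm high; origin under its centre.
- cap_can_1: Bystander: loose white capacitor can standing upright, 35 mm across, 62 mm high; origin under its centre.
- solder_reel: Bystander: loose reel of solder with blue flanges, 59 mm across, 43 mm high; origin under its centre.
- knob_2: Bystander: loose brown radio knob, 30 mm across, 14 mm high; origin under its centre.
- fuse_box: Bystander: loose small white carton 45 x 65 x 20 mm; origin under its centre.
- tape_1: Bystander: loose roll of black tape lying flat, 58 mm across, 19 mm high; origin under its centre.
Not all that is in view belongs to the job. Several things have the shape of the spacer; the one meant has the colours described above.

How it is judged:
By the outcome, as a careful person would: the job done as asked, in the order asked, and still so for the second after the job is handed in, with the robot touching nothing.
It also fails if it takes over 51 s, if anything falls off the work surface, if the arm or the gripper's body presses on something with over 40 N, if the wrist force passes 120 N, or if a joint passes its speed limit or range.

ROBOT

A 7-joint arm with a two-finger parallel gripper is mounted at the origin on a cart in front of the work surface, level with it; the furniture and walls round the work are solid. World frame = base frame: x ahead of the robot, y to its left, z up, the work surface at z = 0. Lengths are in mm, angles in rad, forces in N, time in s.
With the tool pointing down it reaches from about 375 to 925 mm from the base axis. Payload 3.1 kg.
Tool frame: the origin (TCP) lies between the finger pads; the fingertips stand 22 mm ahead of it and the grasp point (between the pads) lies 3 mm ahead of it (manip.tcp_to_tips is the z of the fingertips in the tool frame, in mm); z points along the fingers, y is the line along which they close (so a half turn about z gives the same grasp; the last joint's range is limited). The gripper opens to 85 mm and grips with 20 to 120 N. Pads are 22 mm wide; open, the fingers measure 114 mm over their backs; the gripper's body (76 mm by 85 mm) begins 54 mm behind the grasp point. The pads swing forward as they close: fully open they stand 13 mm farther back than shut.
Start: joints at [1.052, 0.383, 0.044, 1.598, -0.018, 1.161, -0.05], TCP at [265.538, -593.29, 253.269] pointing down, gripper open.
Joint ranges: [-2.61, 2.61], [-0.41, 2.15], [-1.48, 1.57], [0, 2.5], [-1.57, 4.71], [0.05, 1.97], [-2.85, 2.85]. Speed limits (rad/s): [2.79, 2.79, 3.14, 3.14, 3.14, 3.14, 3.14].

INTERFACE

Orientations are given as a rotation vector (axis times angle).
In Python, from bench import read_state, cams, finish_job, manip gives the robot as it stands.
- The arm moves only by the tool send_rows, never from a script. Its argument "targets" is a list that holds one entry, the list of rows, each a list of 7 numbers: the shift along the tool's x, y, z in m, then the turn, a rotation vector about the tool's x, y, z in degrees, then the opening, from -1 (shut) to 1 (fully open). In form: [[[tx, ty, tz, ax, ay, az, jaw], ...]]. A call has 1 to 12 rows; each row is the pose to reach, as a shift and turn from the pose commanded when the call began, along the tool's axes at that moment; what a row does not reach only later rows make up. A row lasts 1/8 s, in which the tool goes at most 62.5 mm and 10.7 degrees, less where a joint would pass 70% of its speed; a pose out of reach is approached as far as the arm can. A call with a gripper value outside its range is refused whole. The fingers move at their own pace and stop on an object; the grip force is fixed at half the most. Time passes only in rows, so rows that repeat a pose let the fingers close. It gives the time, the measured TCP pose, the force, the opening and the grip force at its end, in the units of the state.
- read_state(): the state, without advancing time (a new reading comes with each control period).
- cams.read_camera(name): name is "scene" or "side" or "wrist"; returns a dict with "img" (384x512x3 uint8, blue, green, red), "K" (3x3 intrinsics, pixels), "R" (3x3) and "t" (3): a world point X has camera coordinates R X + t. Camera axes: x right, y down, z forward; pixel columns grow to the right and rows downward; lengths in mm; the calibration is good to about 2 mm. A picture is of the moment at which its call begins. There is no depth.
- finish_job(): hands the job in; it is judged then, once.
The state is a dict: "clock": time; "qpos": joint angles; "qvel": joint speeds; "joint_torque": joint torques, N m; "tool_pos": TCP position; "tool_rot": TCP orientation; "force": force on the tool from outside, world axes, zero at the start; "torque": the same for the moment, N m; "grip_width": finger opening in mm; "gripper_force": force on a finger pad.
Only numpy, scipy, OpenCV 4.12 (cv2) and the standard library are available. Lean on these libraries where they do the work, as an engineer would, in place of code of your own. Each camera call takes 0.05 s, during which the arm holds its last target. There are 200 camera calls.

## Working session

There is one attempt and no reset: what is moved stays moved. The work goes in short steps, Python scripts to look and compute and a tool call to move; the robot and the scene stay as the last step left them, time stands still between calls to the robot, and variables do not carry over. Pictures are saved under pics/ and viewed, at most 10 in all, crops included, and the job is handed in when it is done.

Besides the shell and the picture viewer there is one more tool, called after "Call:" as a command line: name --argument value ..., lists and objects as JSON in quotes. send_rows: Moves the arm, as the interface text tells. Its arguments: {"type":"object","properties":{"targets":{"type":"array","items":{"type":"array","items":{"type":"array","items":{"type":"number"}}}}},"required":["targets"]}

```bash
ls; mkdir -p pics; python3 - <<'E'
from bench import read_state, cams, manip
import cv2,numpy as np
s=read_state(); print({k:np.round(v,3) for k,v in s.items()}); print(manip.tcp_to_tips)
a=cams.read_camera("scene");b=cams.read_camera("side")
for c in(a,b): print(c["K"],c["R"],c["t"], -np.array(c["R"]).T@np.array(c["t"]))
cv2.imwrite("pics/a.png",cv2.resize(a["img"],(800,600),interpolation=cv2.INTER_CUBIC)); cv2.imwrite("pics/b.png",cv2.resize(b["img"],(800,600),interpolation=cv2.INTER_CUBIC))
E
```

```text
pics
{'clock': np.float64(0.0), 'qpos': array([ 1.052,  0.384,  0.044,  1.6  , -0.018,  1.161, -0.05 ]), 'qvel': array([-0.001,  0.001, -0.001, -0.001, -0.002, -0.   , -0.001]), 'joint_torque': array([ 0.0000e+00, -4.3346e+01,  1.0240e+00, -2.4951e+01,  1.1000e-02,
        1.1000e-02,  0.0000e+00]), 'tool_pos': array([ 265.158, -592.471,  251.861]), 'tool_rot': array([-3.07e+00, -6.56e-01,  1.00e-03]), 'force': array([ 0.35 , -0.108,  0.052]), 'torque': array([ 0.022, -0.043,  0.006]), 'gripper_force': np.float64(0.0), 'grip_width': np.float64(85.595)}
22.0
[[431.92280427   0.         250.99245202]
 [  0.         431.92280427 184.39024655]
 [  0.           0.           1.        ]] [[ 0.48988538 -0.8717734   0.00484324]
 [-0.58747238 -0.33421943 -0.73700311]
 [ 0.64411841  0.35820177 -0.675872  ]] [-351.49482622  334.14742834 1196.98116835] [-402.5030459  -623.50605164 1056.97612826]
[[403.37526443   0.         259.3019135 ]
 [  0.         403.37526443 193.62370894]
 [  0.           0.           1.        ]] [[-0.99286204 -0.11736894 -0.0212014 ]
 [-0.05844807  0.63376118 -0.77131744]
 [ 0.10396533 -0.76457262 -0.63609741]] [ 551.09651756  133.56467302 1103.56783049] [440.23661497 823.79125762 816.68141693]
```

View pics/a.png

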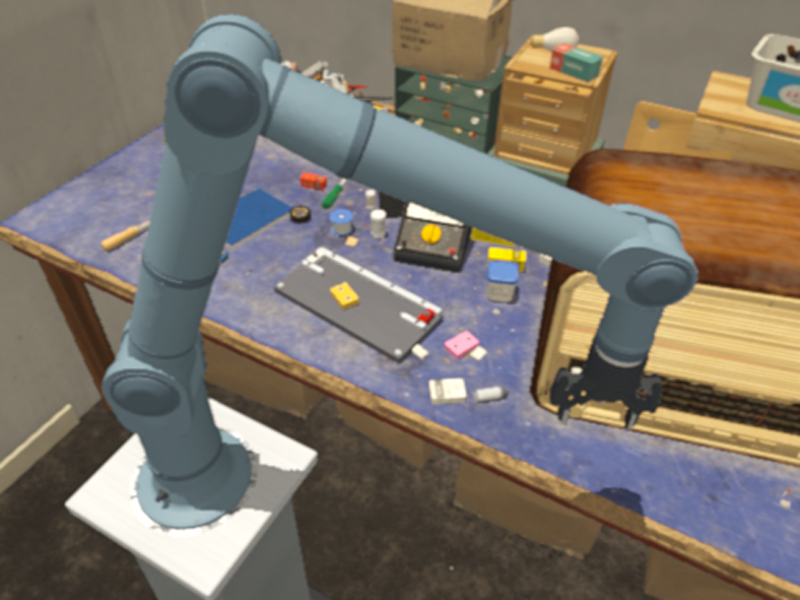

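View pics/b.png

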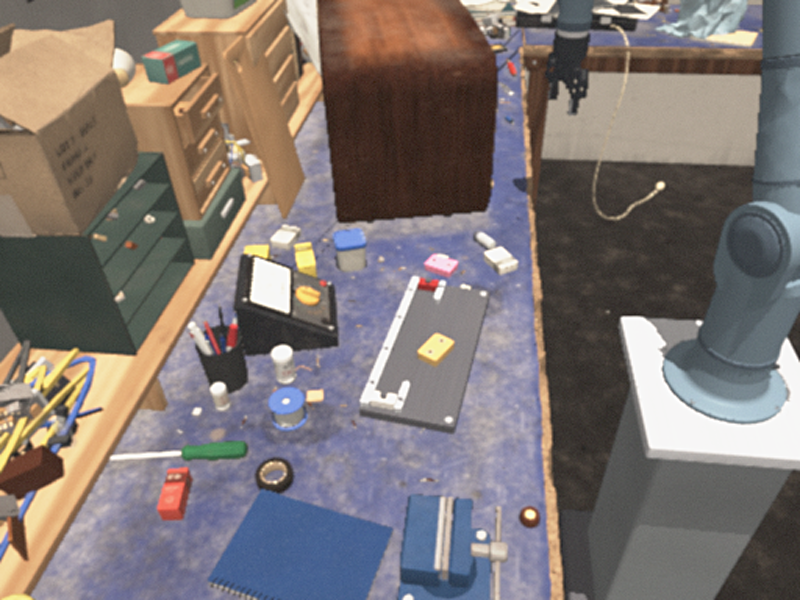

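The brass spacer is at scene (344,294) and side (436,347). The red stop is at the jig's right (-y) end, scene (427,316) and side (428,285). The pink block at scene (462,344), the white one at (447,390) and the yellow ones at (506,256) have a similar shape, but they lie off the plate. I'll confirm this with an enlarged crop and measure corners from it.

```bash
python3 - <<'E'
from bench import cams
import cv2,numpy as np
a=cams.read_camera("scene")["img"];b=cams.read_camera("side")["img"]
# scene x170..290,y152..236 ; side x225..320,y172..280
ca=cv2.resize(a[155:232,172:288],None,fx=6,fy=6,interpolation=cv2.INTER_CUBIC)
cb=cv2.resize(b[172:278,226:318],None,fx=5.5,fy=5.5,interpolation=cv2.INTER_CUBIC)
cv2.imwrite("pics/ca.png",ca);cv2.imwrite("pics/cb.png",cb);print(ca.shape,cb.shape)
E
```

```text
(462, 696, 3) (583, 506, 3)
```

View pics/ca.png

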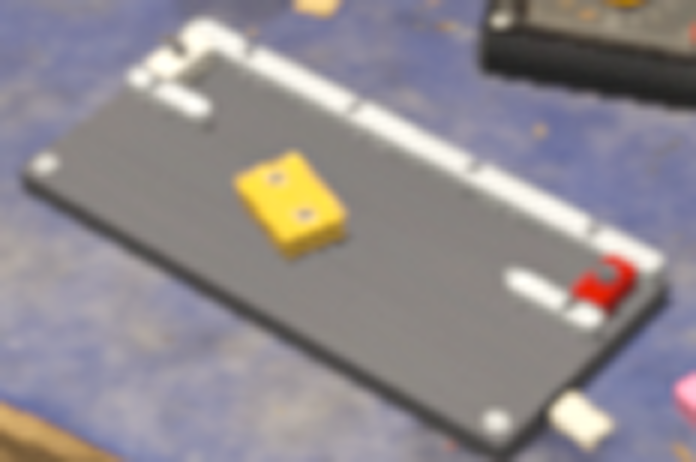

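View pics/cb.png

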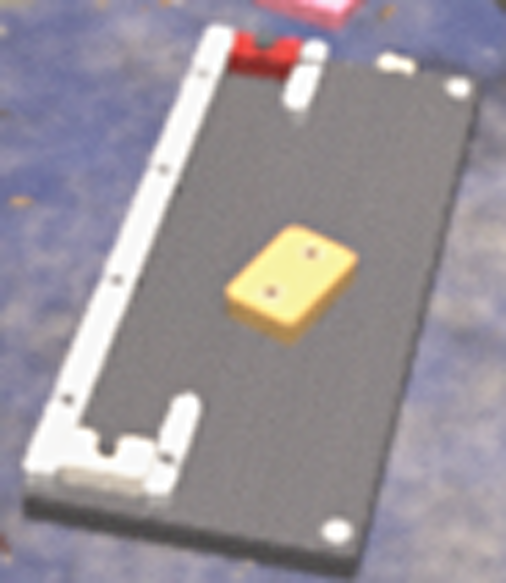

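The crops confirm the spacer: a brass block with two holes, at (290,200) in the scene crop, lying on the plate. The red stop is at (605,283), the right (-y) end. Next I fit the poses.

```bash
cat > h.py <<'E'
import numpy as np
from scipy.optimize import least_squares
from bench import read_state, cams
from scipy.spatial.transform import Rotation as Ro
def proj(c,X):
    p=(np.asarray(X,float)@np.array(c["R"]).T+c["t"])@np.array(c["K"]).T
    return p[:,:2]/p[:,2:]
def w(p,X): # p = x,y,yaw(,z)
    X=np.asarray(X,float); c,s=np.cos(p[2]),np.sin(p[2])
    return np.c_[p[0]+c*X[:,0]-s*X[:,1],p[1]+s*X[:,0]+c*X[:,1],X[:,2]+(p[3] if len(p)>3 else 0)]
def fit(obs,p0): # obs: list of (cam, pts, px)
    f=lambda p:np.concatenate([(proj(c,w(p,X))-u).ravel() for c,X,u in obs])
    r=least_squares(f,p0,x_scale=[10,10,.1,5][:len(p0)],loss="soft_l1"); return r.x,f(r.x).reshape(-1,2)
def jig(p,X): c,s=np.cos(p[2]),np.sin(p[2]); return np.array([[c,s],[-s,c]])@(np.array(X)[:2]-p[:2])
E
python3 - <<'E'
from h import *
a=cams.read_camera("scene");b=cams.read_camera("side")
A=lambda u:(np.array(u)+.5)/6-.5+[172,155]
B=lambda u:(np.array(u)+.5)/5.5-.5+[226,172]
J=fit([(a,[(-90,180,20),(-90,-180,20),(72,-180,20),(70,-175,34),(6,116,34),(6,-116,34)],A([(25,178),(500,440),(667,285),(665,260),(207,103),(512,273)])),
 (b,[(-90,180,20),(-90,-180,20),(72,180,20),(70,-175,34),(70,175,34),(6,116,34),(6,-116,34)],B([(358,560),(480,92),(25,497),(210,28),(25,462),(187,397),(297,105)]))],[520,0,0,0])
print(J[0].round(3),J[1].round(1).tolist())
C=[(-20,30,18),(20,30,18),(20,-30,18),(-20,-30,18)]
S=fit([(a,C,A([(237,183),(297,152),(347,212),(287,248)])),(b,C,B([(292,328),(228,292),(298,225),(357,258)]))],[J[0][0],J[0][1],J[0][2],20])
print(S[0].round(3),S[1].round(1).tolist(),jig(J[0],S[0][:2]),S[0][2]-J[0][2])
np.save("J.npy",J[0])
s=read_state();print(Ro.from_rotvec(s["tool_rot"]).as_matrix().round(3),cams.read_camera("wrist")["t"])
for n,ua,ub in(("tub",(502,290),(350,262)),("can",(378,222),(283,362)),("reel",(341,222),(288,408))): print(n,)
E
```

```text
[ 5.20132e+02 -2.31750e+01 -1.40000e-01 -1.40000e+00] [[-1.7, -0.8], [-0.1, 1.9], [0.6, -0.6], [-0.4, 0.3], [-0.8, 1.9], [-0.1, 1.2], [-0.2, -0.5], [0.0, -2.3], [-1.1, -0.7], [-0.3, -0.2], [-0.1, 0.7], [0.2, 0.5], [-0.7, -0.1]]
[499.503   1.577  -0.515  18.123] [[-0.4, 0.2], [-0.3, 1.4], [-0.4, 1.5], [-0.7, -0.4], [-0.2, -0.9], [-0.4, -0.2], [-1.0, 0.1], [-0.0, -0.4]] [-23.87286915  21.6407279 ] -0.3753655437542779
[[ 0.913  0.409 -0.   ]
 [ 0.409 -0.913  0.001]
 [-0.    -0.001 -1.   ]] [-648.34839562  -41.47363199  380.51486684]
tub
can
reel
```

```bash
cat >> h.py <<'E'
def goal(jx,jy,z):
    J=np.load("J.npy");c,s=np.cos(J[2]),np.sin(J[2])
    return np.array([J[0]+c*jx-s*jy,J[1]+s*jx+c*jy,z])
def step(*G): # tool-axis shifts (m) and turn about tool z (deg) to world goals
    s=read_state();R=Ro.from_rotvec(s["tool_rot"]).as_matrix();J=np.load("J.npy")
    print("pos",s["tool_pos"].round(1),"F",s["force"].round(1),"t",s["clock"],"turn",np.degrees(np.arctan2(R[1,0],R[0,0])-J[2]).round(2),"tilt",R[2].round(3))
    for g in G: print(np.round(g,1),"->",(R.T@(np.array(g)-s["tool_pos"])/1000).round(4))
E
python3 - <<'E'
from h import *
b=cams.read_camera("side")
def ray(c,u,z=0):
    R=np.array(c["R"]);o=-R.T@c["t"];d=R.T@np.linalg.inv(c["K"])@[*u,1];return o+d*(z-o[2])/d[2]
print(ray(b,(312,133)),ray(b,(218,140)))
step((265,-250,252),(320,-200,252),goal(-85,18,150),goal(-85,18,46))
E
```

```text
[ 413.74906946 -542.9346215     0.        ] [ 768.19921463 -462.27791432    0.        ]
pos [ 265.5 -593.2  253. ] F [-0.3  0.6  0.3] t 0.4 turn 32.11 tilt [ 0. -0. -1.]
[ 265 -250  252] -> [ 0.1398 -0.3134  0.0012]
[ 320 -200  252] -> [ 0.2104 -0.3366  0.0012]
[438.5   6.5 150. ] -> [ 0.4029 -0.4766  0.1033]
[438.5   6.5  46. ] -> [ 0.4029 -0.4766  0.2073]
```

Call:
send_rows --targets '[[[0.02, -0.045, 0, 0, 0, 0, 1], [0.045, -0.1, 0, 0, 0, 0, 1], [0.07, -0.155, 0, 0, 0, 0, 1], [0.095, -0.21, 0, 0, 0, 0, 0.5], [0.12, -0.265, 0, 0, 0, 4, 0], [0.145, -0.31, 0, 0, 0, 8, -0.3], [0.18, -0.33, 0, 0, 0, 13, -0.3], [0.22, -0.35, 0, 0, 0, 18, -0.3], [0.265, -0.38, 0.01, 0, 0, 23, -0.3], [0.31, -0.41, 0.03, 0, 0, 28, -0.3], [0.36, -0.445, 0.06, 0, 0, 32, -0.3], [0.4, -0.475, 0.09, 0, 0, 32.1, -0.3]]]'

```text
clock: 1.9
tool_pos: [437.9, 4.0, 164.3]
tool_rot: [3.133, -0.221, 0.006]
force: [0.7, -1.1, 0.5]
grip_width: 30.2
gripper_force: 0.0
```

```bash
python3 - <<'E'
from h import *
import cv2
print(read_state()["grip_width"])
step(goal(-85,18,120),goal(-85,18,47))
a=cams.read_camera("wrist"); print(a["K"],a["R"],a["t"])
J=np.load("J.npy")
print(proj(a,w(J,[(55,0,20),(0,113,34),(12,-113,34)])))
cv2.imwrite("pics/w.png",cv2.resize(a["img"],(800,600),interpolation=cv2.INTER_CUBIC))
E
```

```text
30.167305458640104
pos [437.9   4.  164.3] F [ 0.7 -1.1  0.5] t 1.9 turn -0.07 tilt [ 0.004  0.    -1.   ]
[438.5   6.5 120. ] -> [ 0.     -0.0026  0.0443]
[438.5   6.5  47. ] -> [-0.0003 -0.0026  0.1173]
[[320.66763362   0.         264.6254742 ]
 [  0.         320.66763362 192.56478334]
 [  0.           0.           1.        ]] [[-1.41077317e-01 -9.89998440e-01  5.28841791e-04]
 [-9.38630197e-01  1.33927008e-01  3.17863036e-01]
 [-3.14754736e-01  4.43468774e-02 -9.48136494e-01]] [ 66.53785864 397.34194344 433.89488554]
[[286.55495028   0.45501183]
 [134.23586427  80.34078921]
 [441.22192237  62.31273539]]
```

View pics/w.png

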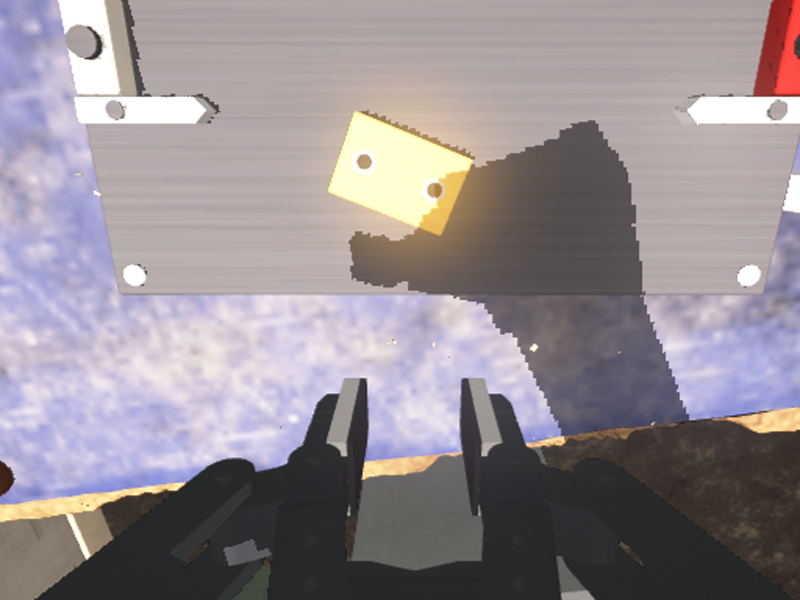

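The wrist view shows the plate's near corners at (120,294) and (765,294). The spacer corners are at (356,111), (473,158), (440,235) and (328,191), and the red stop is on the right at (790,50). I refit with these.

```bash
python3 - <<'E'
from h import *
a=cams.read_camera("wrist");W=lambda u:(np.array(u)+.5)*.64-.5
J0=np.load("J.npy")
J,r=fit([(a,[(-90,180,20),(-90,-180,20),(6,113,34),(6,-113,34),(12,174,34),(0,174,34)],W([(120,294),(765,294),(206,110),(688,110),(76,97),(78,123)]))],list(J0[:3])+[0])
print(J,r.round(1).tolist())
C=[(-20,30,18),(20,30,18),(20,-30,18),(-20,-30,18)]
for z in ([],[20]):
  S,r=fit([(a,C,W([(328,191),(356,111),(473,158),(440,235)]))],[500,1.6,-.5]+[20.]) 
print(S,r.round(1).tolist(),jig(J,S[:2]),S[2]-J[2])
J[:3].tofile("/dev/null");np.save("J1.npy",J[:3])
E
```

```text
[ 5.20993881e+02 -1.17800346e+01 -1.31273892e-01 -5.22851080e+00] [[0.1, 0.0], [0.2, 0.7], [0.0, -0.1], [-0.5, -0.5], [-0.9, -0.4], [1.4, 0.4]]
[500.16315429  13.08437451  -0.50705413  10.99988209] [[0.4, -0.1], [-0.4, -0.4], [-0.4, 0.6], [0.5, -0.0]] [-23.90617942  21.92379108] -0.3757802408032581
```

The 11 mm y shift looks like pixels from the first picture used with the second call's pose, while the arm was still settling. I'll redo the fit with the pose printed for the first picture.

```bash
python3 - <<'E'
from h import *
a=dict(K=np.array([[320.66763,0,264.62547],[0,320.66763,192.56478],[0,0,1]]),R=np.array([[-1.41077317e-01,-9.89998440e-01,5.28841791e-04],[-9.38630197e-01,1.33927008e-01,3.17863036e-01],[-3.14754736e-01,4.43468774e-02,-9.48136494e-01]]),t=np.array([66.53785864,397.34194344,433.89488554]))
W=lambda u:(np.array(u)+.5)*.64-.5
J0=np.load("J.npy")
for z in([],[0.]):
  J,r=fit([(a,[(-90,180,20),(-90,-180,20),(6,113,34),(6,-113,34),(12,174,34),(0,174,34)],W([(120,294),(765,294),(206,110),(688,110),(76,97),(78,123)]))],list(J0[:3])+z)
  print(J)
b=cams.read_camera("wrist");print(b["t"],a["t"])
step(goal(-85,18,120))
E
```

```text
[ 5.21090892e+02 -2.30012622e+01 -1.40768704e-01]
[ 5.21161361e+02 -2.29828176e+01 -1.40650625e-01 -1.00583923e+00]
[ 67.49771357 394.18830654 433.2623931 ] [ 66.53785864 397.34194344 433.89488554]
pos [435.6   6.1 162.4] F [-1.4 -0.4 -0.9] t 2.05 turn 0.41 tilt [-0.004 -0.002 -1.   ]
[438.5   6.5 120. ] -> [ 0.0029 -0.0007  0.0424]
```

```bash
python3 - <<'E'
from h import *
np.save("J.npy",np.array([521.1,-23.0,-0.1407]))
step(goal(-85,20,47))
E
```

```text
pos [435.6   6.1 162.4] F [-1.4 -0.4 -0.9] t 2.05 turn 0.47 tilt [-0.004 -0.002 -1.   ]
[439.7   8.7  47. ] -> [ 0.0042 -0.0029  0.1154]
```

Call:
send_rows --targets '[[[0.002, -0.002, 0.03, 0, 0, 0, -0.3], [0.003, -0.003, 0.06, 0, 0, 0, -0.3], [0.003, -0.003, 0.085, 0, 0, 0, -0.3], [0.003, -0.003, 0.1, 0, 0, 0, -0.3], [0.003, -0.003, 0.11, 0, 0, 0, -0.3], [0.003, -0.003, 0.114, 0, 0, 0, -0.3], [0.003, -0.003, 0.114, 0, 0, 0, -0.3], [0.003, -0.003, 0.114, 0, 0, 0, -0.3]]]'

```text
clock: 3.05
tool_pos: [440.0, 5.3, 50.5]
tool_rot: [3.134, -0.219, 0.002]
force: [-0.0, 0.6, 0.1]
grip_width: 30.1
gripper_force: 0.0
```

```bash
python3 - <<'E'
from h import *
step(goal(-85,20,47),goal(-5,20,47),goal(4,20,47))
E
```

```text
pos [440.    5.3  50.5] F [-0.   0.6  0.1] t 3.05 turn 0.08 tilt [ 0.001 -0.    -1.   ]
[439.7   8.7  47. ] -> [-0.0008 -0.0034  0.0035]
[519.   -2.5  47. ] -> [ 0.0792 -0.0033  0.0036]
[527.9  -3.8  47. ] -> [ 0.0882 -0.0033  0.0037]
```

Call:
send_rows --targets '[[[0.0, -0.003, 0.0035, 0, 0, 0, -0.3], [0.009, -0.003, 0.0035, 0, 0, 0, -0.3], [0.018, -0.003, 0.0035, 0, 0, 0, -0.3], [0.025, -0.003, 0.0035, 0, 0, 0, -0.3], [0.032, -0.003, 0.0035, 0, 0, 0, -0.3], [0.039, -0.003, 0.0035, 0, 0, 0, -0.3], [0.046, -0.003, 0.0035, 0, 0, 0, -0.3], [0.053, -0.003, 0.0035, 0, 0, 0, -0.3], [0.06, -0.003, 0.0035, 0, 0, 0, -0.3], [0.067, -0.003, 0.0035, 0, 0, 0, -0.3], [0.074, -0.003, 0.0035, 0, 0, 0, -0.3], [0.074, -0.003, 0.0035, 0, 0, 0, -0.3]]]'

```text
clock: 4.55
tool_pos: [514.3, -2.1, 46.7]
tool_rot: [-3.134, 0.219, -0.002]
force: [0.8, -0.2, 0.4]
grip_width: 29.9
gripper_force: 0.0
```

```bash
python3 - <<'E'
from h import *
import cv2
step(goal(4,20,47))
a=cams.read_camera("wrist");np.savez("w2.npz",**a)
cv2.imwrite("pics/w2.png",cv2.resize(a["img"],(800,600),interpolation=cv2.INTER_CUBIC))
E
```

```text
pos [514.3  -2.1  46.7] F [ 0.8 -0.2  0.4] t 4.55 turn 0.06 tilt [ 0.002 -0.001 -1.   ]
[527.9  -3.8  47. ] -> [ 0.0136 -0.0002 -0.0003]
```

View pics/w2.png

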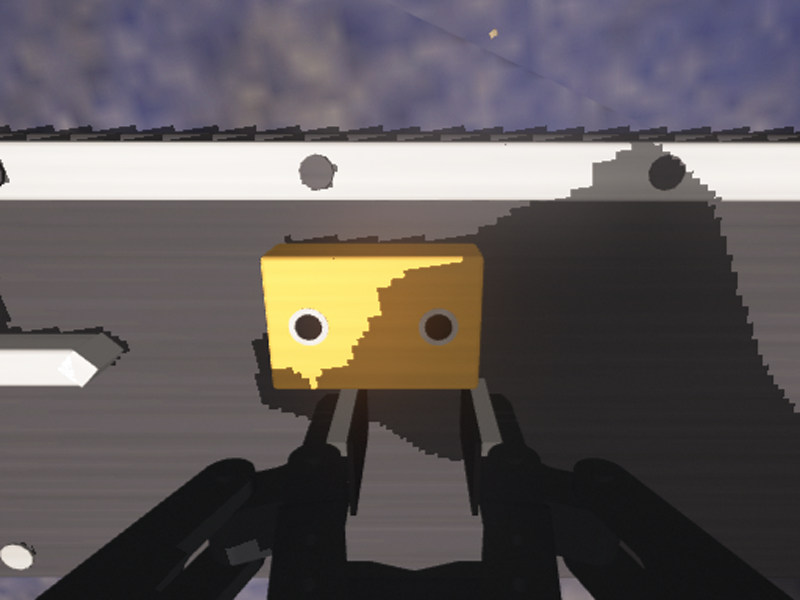

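The spacer is now parallel to the rail: top corners at (262,258) and (483,258), rail foot at row 200, so roughly 11 mm of gap is left. I push on until contact.

Call:
send_rows --targets '[[[0.004, 0, 0, 0, 0, 0, -0.3], [0.008, 0, 0, 0, 0, 0, -0.3], [0.011, 0, 0, 0, 0, 0, -0.3], [0.013, 0, 0, 0, 0, 0, -0.3], [0.0145, 0, 0, 0, 0, 0, -0.3], [0.016, 0, 0, 0, 0, 0, -0.3], [0.016, 0, 0, 0, 0, 0, -0.3]]]'

```text
clock: 5.48
tool_pos: [528.7, -4.2, 46.4]
tool_rot: [3.134, -0.219, -0.001]
force: [-1.7, -0.2, 0.2]
grip_width: 30.0
gripper_force: 0.8
```

```bash
python3 - <<'E'
from h import *
step(goal(4,20,47))
E
```

```text
pos [528.7  -4.2  46.4] F [-1.7 -0.2  0.2] t 5.475 turn 0.07 tilt [-0.001  0.    -1.   ]
[527.9  -3.8  47. ] -> [-0.0009 -0.0004 -0.0006]
```

Call:
send_rows --targets '[[[0.001, 0, 0, 0, 0, 0, -0.3], [0.002, 0, 0, 0, 0, 0, -0.3], [0.003, 0, 0, 0, 0, 0, -0.3], [0.003, 0, 0, 0, 0, 0, -0.3]]]'

```text
clock: 5.98
tool_pos: [528.9, -4.2, 45.9]
tool_rot: [3.133, -0.218, -0.01]
force: [-6.5, 1.8, 5.4]
grip_width: 30.2
gripper_force: 3.7
```

Contact is firm (6.5 N, stalled), so the spacer is flat on the rail. I back off, rise, shut the fingers and go round to the +y end.

Call:
send_rows --targets '[[[-0.008, 0, 0, 0, 0, 0, -0.3], [-0.02, 0, 0, 0, 0, 0, -0.3], [-0.025, 0, -0.02, 0, 0, 0, -0.3], [-0.025, -0.01, -0.05, 0, 0, 0, -0.5], [-0.015, -0.025, -0.07, 0, 0, 0, -1], [0, -0.045, -0.07, 0, 0, 0, -1], [0.015, -0.06, -0.07, 0, 0, 0, -1], [0.025, -0.064, -0.07, 0, 0, 0, -1], [0.028, -0.064, -0.07, 0, 0, 0, -1], [0.028, -0.064, -0.07, 0, 0, 0, -1], [0.028, -0.064, -0.07, 0, 0, 0, -1]]]'

```text
clock: 7.35
tool_pos: [567.9, 54.0, 116.1]
tool_rot: [3.133, -0.22, -0.001]
force: [-1.0, -0.4, -0.2]
grip_width: -0.1
gripper_force: 0.0
```

```bash
python3 - <<'E'
from h import *
import cv2
print(read_state()["grip_width"])
step(goal(35,84,50))
a=cams.read_camera("wrist");np.savez("w3.npz",**a)
cv2.imwrite("pics/w3.png",cv2.resize(a["img"],(800,600),interpolation=cv2.INTER_CUBIC))
E
```

```text
-0.1036025198399114
pos [567.9  54.  116.1] F [-1.  -0.4 -0.2] t 7.35 turn 0.02 tilt [-0.001  0.001 -1.   ]
[567.5  55.3  50. ] -> [-0.0005 -0.0013  0.0661]
```

View pics/w3.png

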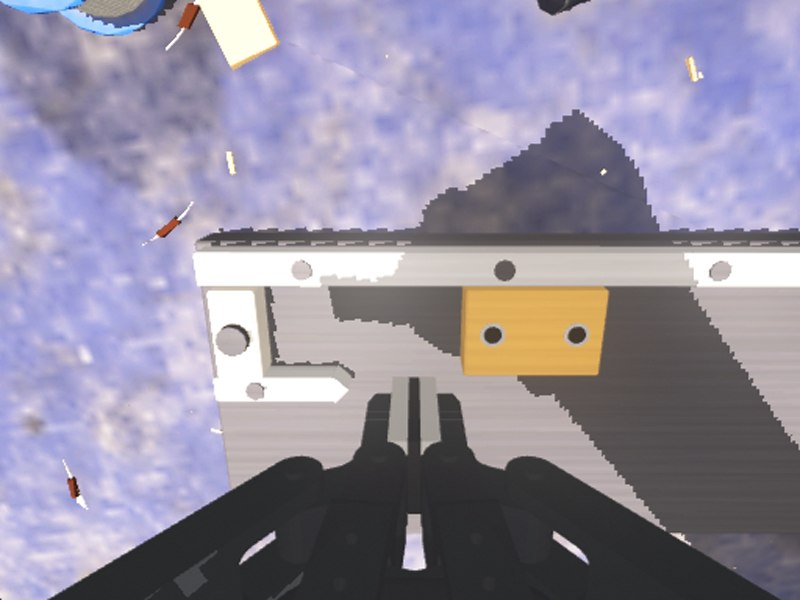

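The spacer lies flush on the rail, with top corners at (463,288), (609,288), (598,375) and (463,374). I work out its pose.

```bash
python3 - <<'E'
from h import *
a=dict(np.load("w3.npz"));W=lambda u:(np.array(u)+.5)*.64-.5
J=np.load("J.npy")
S,r=fit([(a,[(-20,30,38),(20,30,38),(20,-30,38),(-20,-30,38)],W([(463,374),(463,288),(609,288),(598,375)]))],[550,0,-.14])
print(jig(J,S[:2]),S[2]-J[2],r.round(1).tolist())
E
```

```text
[35.89955002 32.53517384] 0.0022112339504894163 [[-0.8, 0.5], [0.9, 0.1], [0.0, -0.2], [-0.1, -0.4]]
```

Call:
send_rows --targets '[[[0, -0.003, 0.02, 0, 0, 0, -1], [0, -0.003, 0.04, 0, 0, 0, -1], [0, -0.003, 0.055, 0, 0, 0, -1], [0, -0.003, 0.063, 0, 0, 0, -1], [0, -0.003, 0.066, 0, 0, 0, -1], [0, -0.003, 0.067, 0, 0, 0, -1], [0, -0.003, 0.067, 0, 0, 0, -1]]]'

```text
clock: 8.28
tool_pos: [569.5, 57.8, 50.0]
tool_rot: [-3.134, 0.219, -0.002]
force: [-0.4, 0.4, 1.2]
grip_width: -0.4
gripper_force: 0.0
```

```bash
python3 - <<'E'
from h import *
step(goal(35,80,48),goal(36,0,48),goal(36,-75.5,48))
E
```

```text
pos [569.5  57.8  50. ] F [-0.4  0.4  1.2] t 8.275 turn 0.08 tilt [ 0.001 -0.    -1.   ]
[567.   51.3  48. ] -> [-0.0016  0.0068  0.002 ]
[556.7 -28.   48. ] -> [-0.0007  0.0868  0.002 ]
[ 546.2 -102.8   48. ] -> [-0.0008  0.1623  0.0019]
```

Call:
send_rows --targets '[[[0, 0.006, 0.002, 0, 0, 0, -1], [0, 0.013, 0.002, 0, 0, 0, -1], [0, 0.021, 0.002, 0, 0, 0, -1], [0, 0.03, 0.002, 0, 0, 0, -1], [0, 0.039, 0.002, 0, 0, 0, -1], [0, 0.048, 0.002, 0, 0, 0, -1], [0, 0.057, 0.002, 0, 0, 0, -1], [0, 0.066, 0.002, 0, 0, 0, -1], [0, 0.075, 0.002, 0, 0, 0, -1], [0, 0.084, 0.002, 0, 0, 0, -1], [0, 0.093, 0.002, 0, 0, 0, -1], [0, 0.1, 0.002, 0, 0, 0, -1]]]'

```text
clock: 9.78
tool_pos: [555.0, -41.7, 47.5]
tool_rot: [-3.134, 0.219, 0.0]
force: [-0.2, 1.8, 0.5]
grip_width: 0.0
gripper_force: 1.1
```

```bash
python3 - <<'E'
from h import *
import cv2
step(goal(36,-75.5,48))
a=cams.read_camera("wrist");np.savez("w4.npz",**a)
cv2.imwrite("pics/w4.png",cv2.resize(a["img"],(800,600),interpolation=cv2.INTER_CUBIC))
E
```

```text
pos [555.  -41.7  47.5] F [-0.2  1.8  0.5] t 9.775 turn 0.06 tilt [-0. -0. -1.]
[ 546.2 -102.8   48. ] -> [-0.0002  0.0617 -0.0005]
```

View pics/w4.png

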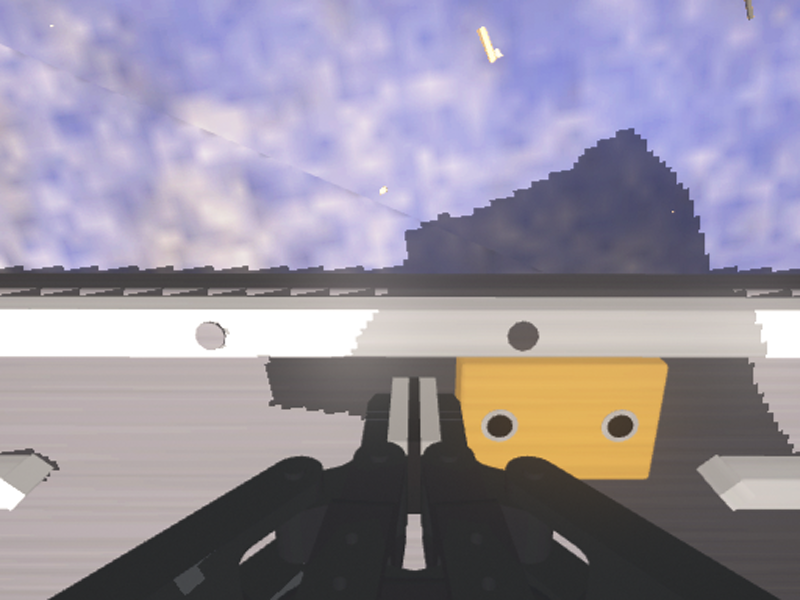

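The spacer is still flush with the rail (top edge at row 357) and about 11 mm short of the guide tip at (700,465). I continue into the slot.

Call:
send_rows --targets '[[[0, 0.007, 0, 0, 0, 0, -1], [0, 0.014, 0, 0, 0, 0, -1], [0, 0.021, 0, 0, 0, 0, -1], [0, 0.028, 0, 0, 0, 0, -1], [0, 0.035, 0, 0, 0, 0, -1], [0, 0.042, 0, 0, 0, 0, -1], [0, 0.048, 0, 0, 0, 0, -1], [0, 0.053, 0, 0, 0, 0, -1], [0, 0.056, 0, 0, 0, 0, -1], [0, 0.058, 0, 0, 0, 0, -1], [0, 0.06, 0, 0, 0, 0, -1], [0, 0.06, 0, 0, 0, 0, -1]]]'

```text
clock: 11.32
tool_pos: [546.6, -100.9, 47.4]
tool_rot: [3.134, -0.219, -0.0]
force: [0.2, -0.6, 0.2]
grip_width: -0.0
gripper_force: 0.2
```

Call:
send_rows --targets '[[[0, 0.001, 0, 0, 0, 0, -1], [0, 0.002, 0, 0, 0, 0, -1], [0, 0.003, 0, 0, 0, 0, -1], [0, 0.004, 0, 0, 0, 0, -1], [0, 0.005, 0, 0, 0, 0, -1]]]'

```text
clock: 11.95
tool_pos: [546.2, -104.1, 47.4]
tool_rot: [-3.132, 0.217, -0.0]
force: [0.6, 4.4, -0.7]
grip_width: -0.1
gripper_force: 2.3
```

Call:
send_rows --targets '[[[0, 0.001, 0, 0, 0, 0, -1], [0, 0.002, 0, 0, 0, 0, -1], [0, 0.003, 0, 0, 0, 0, -1], [0, 0.003, 0, 0, 0, 0, -1]]]'

```text
clock: 12.45
tool_pos: [546.1, -104.3, 47.5]
tool_rot: [-3.129, 0.214, -0.001]
force: [0.3, 7.4, 0.1]
grip_width: 0.3
gripper_force: 3.9
```

It stalled at 7.4 N, at the predicted home position. I back off, rise and look.

Call:
send_rows --targets '[[[0, -0.006, 0, 0, 0, 0, -1], [0, -0.016, 0, 0, 0, 0, -1], [0, -0.03, -0.01, 0, 0, 0, -1], [0, -0.035, -0.04, 0, 0, 0, -1], [-0.01, -0.035, -0.08, 0, 0, 0, -1], [-0.03, -0.02, -0.11, 0, 0, 0, -1], [-0.05, 0.0, -0.13, 0, 0, 0, -1], [-0.06, 0.01, -0.14, 0, 0, 0, -1], [-0.06, 0.01, -0.14, 0, 0, 0, -1], [-0.06, 0.01, -0.14, 0, 0, 0, -1], [-0.06, 0.01, -0.14, 0, 0, 0, -1]]]'

```text
clock: 13.82
tool_pos: [485.1, -109.1, 187.0]
tool_rot: [-3.133, 0.216, 0.001]
force: [-0.7, -0.3, 0.5]
grip_width: 0.0
gripper_force: 0.0
```

```bash
python3 - <<'E'
from h import *
import cv2
step()
a=cams.read_camera("wrist");np.savez("w5.npz",**a)
cv2.imwrite("pics/w5.png",cv2.resize(a["img"],(800,600),interpolation=cv2.INTER_CUBIC))
E
```

```text
pos [ 485.1 -109.1  187. ] F [-0.7 -0.3  0.5] t 13.825 turn 0.17 tilt [-0.001 -0.001 -1.   ]
```

View pics/w5.png

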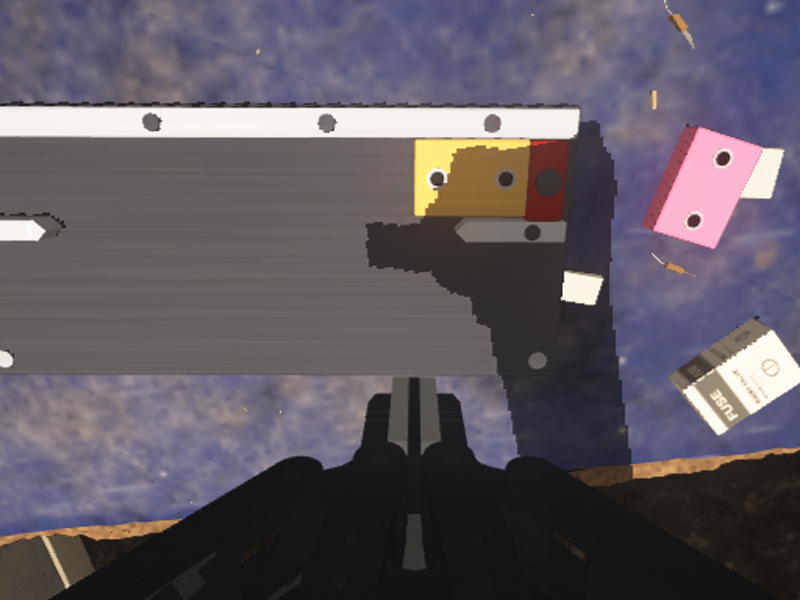

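The spacer (415–528, 139–217) sits flat on the rail and against the red stop (528–568) with no gap. The hand is clear, and the bystanders in this view look untouched.

```bash
python3 -c "
from bench import finish_job; print(finish_job())"
```

```text
the job is handed in; nothing more can be done
None
```

The brass spacer was pushed flat onto the rail, then along it fully home against the red stop. The job is handed in at about 14 s with the hand clear and no bystander touched; the judge's verdict was not shown.

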